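# Fetch the pass cards from behind the bottles

## Robot

A 7-joint arm with a two-finger parallel gripper is mounted at the origin on a cart in front of the work surface, level with it; the furniture and walls round the work are solid. World frame = base frame: x ahead of the robot, y to its left, z up, the work surface at z = 0. Lengths are in mm, angles in rad, forces in N, time in s.
With the tool pointing down it reaches from about 400 to 750 mm from the base axis. Payload 19.5 kg.
Tool frame: the origin (TCP) lies at the very end of the fingers, on their centre line; the grasp point (between the pads) lies 19 mm behind it (manip.grip_point_offset is the distance from the TCP to the grasp point, in mm); z points along the fingers, y is the line along which they close (so a half turn about z gives the same grasp; the last joint's range is limited). The gripper opens to 85 mm and grips with 20 to 120 N. Pads are 22 mm wide; open, the fingers measure 114 mm over their backs; the gripper's body (76 mm by 85 mm) begins 54 mm behind the grasp point. The pads swing forward as they close: fully open they stand 13 mm farther back than shut.
Start: joints at [1.117, 0.707, -0.028, 1.485, 0.022, 0.951, -0.075], TCP at [230.139, -526.907, 231.268] pointing down, gripper open.
Joint ranges: [-2.71, 2.71], [-0.32, 2.16], [-1.57, 1.52], [0, 2.45], [-1.46, 4.6], [0, 2.02], [-2.83, 2.83]. Speed limits (rad/s): [1.89, 1.89, 2.57, 2.57, 3.01, 3.01, 3.01].

## Interface

Orientations are given as [roll, pitch, yaw] about the fixed x, y, z axes, in that order (R = Rz(yaw) Ry(pitch) Rx(roll)).
In Python, from plant import manip gives the robot as it stands.
- The arm moves only by the shell command python3 -m inch 'ROWS'. ROWS is a JSON object of lists of equal length, an entry for each row: "turn": the turn, a rotation vector about the world's x, y, z in degrees, a list of three; "xyz": the shift along the world's x, y, z in cm, a list of three; "fingers": the finger opening in cm, from 0 to 8.54. A call has 1 to 20 rows; each row is the pose to reach, as a shift and turn from the pose commanded when the call began; what a row does not reach only later rows make up. A row lasts 1/12 s, in which the tool goes at most 41.7 mm and 7.16 degrees, less where a joint would pass 70% of its speed; a pose out of reach is approached as far as the arm can. A call with a gripper value outside its range is refused whole. The fingers move at their own pace and stop on an object; the grip force is fixed at half the most. Time passes only in rows, so rows that repeat a pose let the fingers close. It gives the time, the measured TCP pose, the force, the opening and the grip force at its end, in the units of the state.
- manip.get_state(): the state, without advancing time (a new reading comes with each control period).
- manip.read_camera(name): name is "side" or "top" or "wrist"; returns the picture (480x640x3 uint8, red, green, blue); there is no depth.
- manip.camera_model(name): a dict with "K" (3x3 intrinsics, pixels), "R" (3x3) and "t" (3): a world point X has camera coordinates R X + t; the wrist camera has in their place "tool_from_camera" (4x4, takes a point from camera to tool coordinates, whose origin is the TCP and whose axes are the flange's). Camera axes: x right, y down, z forward; pixel columns grow to the right and rows downward; lengths in mm; the calibration is good to about 2 mm. A picture is of the moment at which its call begins: read the wrist's pose just before it. camera_model takes no time and is no camera call.
- manip.close_job(): hands the job in; it is judged then, once.
Trained networks look in the newest picture that a camera, given by its name, has taken for a name from the list of things; names that differ only in an ending like _2 or _b are one class to them, and where a whole thing is asked for, a point or a joint stands for the part that bears it (a point fixed in the world has none). Each returns a list of dicts, best first, with "score" (0 to 1); they miss things now and then, are a little off and sometimes report something else, mostly with a low value. They report only what shows in the picture. A call takes as long as a camera call.
- manip.boxes_of(target, camera): "centre" ([x, y, z] in mm, in world coordinates, good to about 4 mm: the middle of the surface that is visible of it).
The state is a dict: "time_s": time; "q": joint angles; "qvel": joint speeds; "joint_torque": joint torques, N m; "ee_pos": TCP position; "orientation": TCP orientation; "contact_force": force on the tool from outside, world axes, zero at the start; "torque": the same for the moment, N m; "grip_width": finger opening in mm; "grasp_force": force on a finger pad.
Only numpy, scipy, OpenCV 4.12 (cv2) and the standard library are available. Lean on these libraries where they do the work, as an engineer would, in place of code of your own. Each camera call takes 0.05 s, during which the arm holds its last target. There are 200 camera calls.

## Task

Get the pack of pass cards out from the back of the grey desk organiser: first move the ink bottle and the glue stick, which stand in front of it, aside onto the cork mat, then lay the pack flat and centred on the small dark mat, lined up with the mat. Only then put the ink bottle back on the middle of the blue spot and the glue stick back on the middle of the green spot in the organiser. Keep both upright throughout, and do not disturb the stapler or the hand stamp.

Things in the scene. Friction and masses are not known exactly. Their poses are not given: they have to be found in the camera images.
- ink_center (a point): ink bottle: dark blue, round, 37 mm diameter up to 42 mm, then a rounded shoulder and a black cap of 21 mm diameter, 76 mm tall, 70 g, standing upright. The point is half-way up on its axis, 38 mm above its underside; z up. Starts on the blue spot; loose.
- glue_center (a point): glue stick: white cylinder with green cap, 26 mm diameter, 86 mm tall, 30 g, standing upright. The point is half-way up on its axis, 43 mm above its underside; z up. Starts on the green spot; loose.
- cards_center (a point): pack of pass cards: flat rigid pack, pale red with a green band, 44 mm (x) by 60 mm (y) by 10 mm tall. The point is its centre, 5 mm above its underside; z up. Lies on the organiser's floor behind the ink bottle and glue stick, with about 6 mm between it and the bottle, so the front finger of a grasp across the 44 mm has no room until they are cleared; 40 mm are free behind it, 25 mm at each end.
- organiser: grey plastic desk organiser, fixed: floor 3 mm thick, back wall (+x) and two side walls (+y, -y) 35 mm tall and 5 mm thick, no wall at the front (-x, towards the robot). Inside 138 mm (x) by 110 mm (y). Origin at the middle of the inside, at the underside; z up.
- spot_blue: blue disc of 45 mm diameter marked on the organiser's floor (flat, level with the floor, 3 mm above the counter), home of the ink bottle. Origin at its centre. It lies 39.5 mm in front of the organiser's origin and 27 mm to one side of it; which side varies.
- spot_green: green disc of 45 mm diameter marked on the organiser's floor (flat, level with the floor, 3 mm above the counter), home of the glue stick. Origin at its centre; beside the blue spot, 54 mm from it.
- cork_mat: cork mat, the side area: 110 mm (x) by 150 mm (y), 3 mm thick, fixed on the counter, left or right of the work. Origin at the centre of its underside.
- dark_mat: small dark (black) rubber mat, place for the pack of pass cards: 64 mm (x) by 80 mm (y), 3 mm thick, fixed on the counter, on the other side from the cork mat. Its long and short sides correspond to those of the pack. Origin at the centre of its underside.
- stapler: dark blue stapler, 36 by 142 by 53 mm, loose bystander, to be left alone. Origin at the centre of its underside.
- stamp: hand stamp with a red knob, black, 27 mm wide, 76 mm tall, standing upright on the counter, loose bystander, to be left alone. Origin at the centre of its underside.

How it is judged (in metres and radians):
On the way, in this order (a step that is already met when the one before it is completed fails the run):
1. the ink bottle and the glue stick stand released on the cork mat while the pack is still in the organiser (x of ink_center in the frame of cork_mat between -0.05 and 0.05 m and y of ink_center in the frame of cork_mat between -0.07 and 0.07 m and height (world z) of ink_center between 0.035 and 0.047 m and angle between each of ink_center, glue_center's own z axis and vertical below 0.12 rad and contact force between the fingers and ink_bottle below 0.05 N and x of glue_center in the frame of cork_mat between -0.05 and 0.05 m and y of glue_center in the frame of cork_mat between -0.07 and 0.07 m and height (world z) of glue_center between 0.04 and 0.052 m and contact force between the fingers and glue_stick below 0.05 N and horizontal distance between cards_center and organiser below 0.06 m), for 0.2 s.
2. the pack of pass cards lies flat, centred (14 mm) and lined up (0.25 rad) on the dark mat while the bottle and the stick still stand on the cork mat (horizontal distance between cards_center and dark_mat below 0.014 m and angle between the x axis of cards_center and the x axis of dark_mat, either way round below 0.25 rad and height (world z) of cards_center between 0.004 and 0.012 m and angle between cards_center's own z axis and vertical below 0.1 rad and x of ink_center in the frame of cork_mat between -0.05 and 0.05 m and y of ink_center in the frame of cork_mat between -0.07 and 0.07 m and height (world z) of ink_center between 0.035 and 0.047 m and angle between each of ink_center, glue_center's own z axis and vertical below 0.12 rad and contact force between the fingers and ink_bottle below 0.05 N and x of glue_center in the frame of cork_mat between -0.05 and 0.05 m and y of glue_center in the frame of cork_mat between -0.07 and 0.07 m and height (world z) of glue_center between 0.04 and 0.052 m and contact force between the fingers and glue_stick below 0.05 N), for 0.2 s.
At the end, for the whole second after the job is handed in: The ink bottle stands upright within 11 mm of the centre of the blue spot, the glue stick upright within 11 mm of the centre of the green spot, the pack lies flat on the dark mat within 14 mm of its centre and 0.25 rad of its direction; all released and at rest (horizontal distance between ink_center and spot_blue below 0.011 m and height (world z) of ink_center between 0.036 and 0.046 m and angle between each of ink_center, glue_center, cards_center's own z axis and vertical below 0.1 rad and horizontal distance between glue_center and spot_green below 0.011 m and height (world z) of glue_center between 0.041 and 0.051 m and horizontal distance between cards_center and dark_mat below 0.014 m and angle between the x axis of cards_center and the x axis of dark_mat, either way round below 0.25 rad and height (world z) of cards_center between 0.004 and 0.012 m and linear speed of each of ink_bottle, glue_stick, pass_cards below 0.01 m/s); the robot touches nothing.
It fails at once if the stapler or the hand stamp is moved by more than 20 mm or the stamp is knocked over (distance of any of stapler, stamp from where it was at the start of the episode above 0.02 m or angle between stamp's own z axis and vertical above 0.4 rad).
It fails at once if the ink bottle or the glue stick is tipped over (angle between any of ink_center, glue_center's own z axis and vertical above 0.7 rad).
It also fails if it takes over 112 s, if anything falls off the work surface, if the arm or the gripper's body presses on something with over 40 N, if the wrist force passes 120 N, or if a joint passes its speed limit or range.

## Working session

There is one attempt and no reset: what is moved stays moved. The work goes in short steps, Python scripts to look and compute and a shell command to move; the robot and the scene stay as the last step left them, time stands still between calls to the robot, and variables do not carry over. Pictures are saved under pics/ and viewed, at most 15 in all, crops included, and the job is handed in when it is done.

```bash
mkdir -p pics; ls; python3 - <<'E'
from plant import manip
import cv2
for c in ["top","side"]:
    im=manip.read_camera(c); cv2.imwrite(f"pics/{c}0.png",im[:,:,::-1])
    for n in ["ink_center","glue_center","cards_center","organiser","spot_blue","spot_green","cork_mat","dark_mat","stapler","stamp"]:
        r=manip.boxes_of(n,c); print(c,n,[([round(float(v)) for v in d["centre"]],round(d["score"],2)) for d in r[:2]])
s=manip.get_state(); print(s["time_s"],s["ee_pos"],s["orientation"],s["grip_width"])
E
```

```text
pics
top ink_center [([562, 18, 53], 0.74), ([446, 262, -1], 0.68)]
top glue_center [([549, -38, 89], 0.81)]
top cards_center [([610, -17, 14], 0.9)]
top organiser [([630, -23, 2], 0.85)]
top spot_blue [([628, -21, 7], 0.7), ([554, 16, 6], 0.45)]
top spot_green [([555, -23, 1], 0.6)]
top cork_mat [([449, 261, 1], 0.78)]
top dark_mat [([451, -245, 6], 0.81)]
top stapler [([645, -324, 41], 0.94)]
top stamp [([661, 276, 69], 0.52)]
side ink_center [([579, 5, 50], 0.5)]
side glue_center [([559, -52, 59], 0.86), ([452, 248, 2], 0.62)]
side cards_center []
side organiser [([618, -66, 15], 0.74)]
side spot_blue []
side spot_green []
side cork_mat [([453, 249, 2], 0.92)]
side dark_mat [([455, -249, 2], 0.78)]
side stapler [([642, -360, 34], 0.87)]
side stamp [([662, 270, 43], 0.82)]
1.1 [ 230.11573104 -526.92816939  231.27673117] [-3.14152111e+00  3.41483851e-05  4.11761085e-01] 85.07963652546539
```

View pics/top0.png

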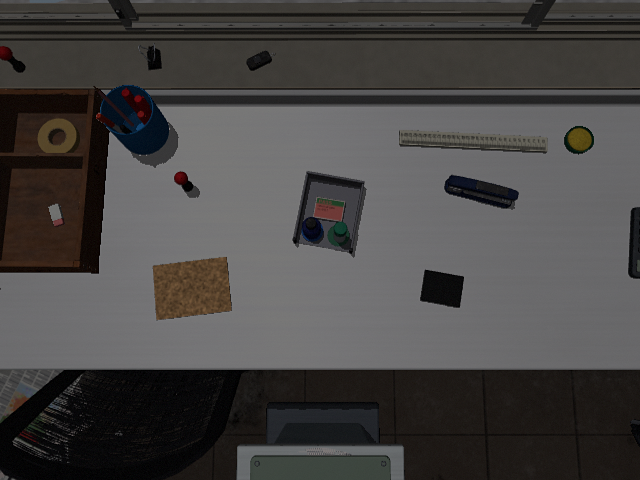

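View pics/side0.png

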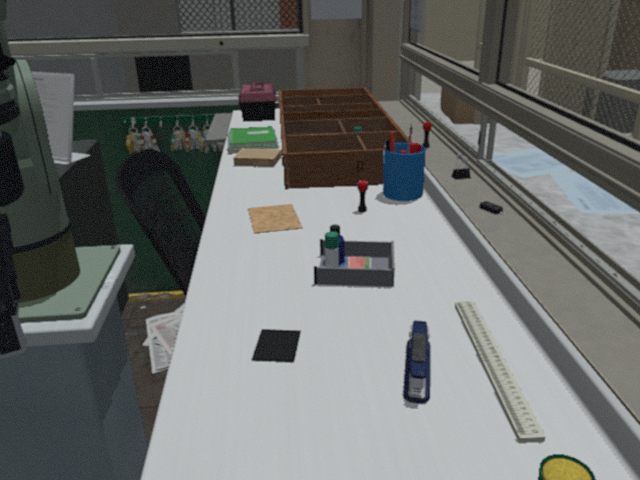

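The top view shows the organiser (295–365, 173–255) slightly rotated, with ink at (310,226) and glue at (340,232). The cork mat is at (192,288), the dark mat at (442,289), the stapler at (482,190) and the stamp at (183,182). The side view agrees.

```bash
cat > h.py <<'E'
from plant import manip
import numpy as np, cv2
from scipy.spatial.transform import Rotation as Rt
def cam(c):
    m=manip.camera_model(c); K=np.array(m["K"],float)
    if "R" in m: return K,np.array(m["R"],float),np.array(m["t"],float).ravel()
    s=manip.get_state(); T=np.eye(4); T[:3,:3]=Rt.from_euler("xyz",s["orientation"]).as_matrix(); T[:3,3]=s["ee_pos"]
    M=np.linalg.inv(T@np.array(m["tool_from_camera"],float)); return K,M[:3,:3],M[:3,3]
def px2w(C,uv,z):
    K,R,t=C; uv=np.atleast_2d(uv).astype(float)
    d=(R.T@np.linalg.inv(K)@np.c_[uv,np.ones(len(uv))].T).T; o=-R.T@t
    return o+d*((z-o[2])/d[:,2])[:,None]
def w2px(C,X):
    K,R,t=C; p=K@(R@np.asarray(X,float)+t); return p[:2]/p[2]
E
python3 - <<'E'
from h import *
np.set_printoptions(precision=1,suppress=True)
C=cam("top")
def show(n,uv,z): print(n,px2w(C,uv,z)[:,:2].tolist() if 0 else px2w(C,uv,z)[:,:2].round(1).tolist())
o=px2w(C,[(306,173),(365,181),(353,254),(295,243)],35)[:,:2]; print(o,o.mean(0), np.degrees(np.arctan2(*(o[0]-o[3])[::-1])))
for n,c in [("dark",[(425,270),(463,276),(460,307),(421,301)]),("cork",[(152,266),(227,257),(231,311),(157,319)])]:
    o=px2w(C,c,3)[:,:2]; d=o[0]+o[1]-o[2]-o[3]; print(n,o.mean(0),np.degrees(np.arctan2(d[1],d[0])))
show("ink",[(310,223)],76);show("glue",[(340,229)],86);show("cards",[(329,209)],13)
m=manip.camera_model("wrist"); print(m)
im=cv2.imread("pics/top0.png"); cv2.imwrite("pics/crop.png",cv2.resize(im[160:265,280:380],None,fx=5.5,fy=5.5,interpolation=2))
E
```

```text
[[678.   28.5]
 [661.2 -90.9]
 [511.7 -65.3]
 [533.7  49.4]] [596.1 -19.6] -8.226887242079565
dark [ 447.1 -244.9] -8.55880841504577
cork [447.9 257.1] 7.259216061340392
ink [[565.3, 18.7]]
glue [[551.5, -38.7]]
cards [[608.3, -18.1]]
{'K': array([[420.3,   0. , 325.3],
       [  0. , 420.3, 240.9],
       [  0. ,   0. ,   1. ]]), 'tool_from_camera': array([[   0. ,   -1. ,   -0.3,   66.5],
       [   1. ,    0. ,    0. ,    1. ],
       [  -0. ,   -0.3,    1. , -143.1],
       [   0. ,    0. ,    0. ,    1. ]])}
```

View pics/crop.png

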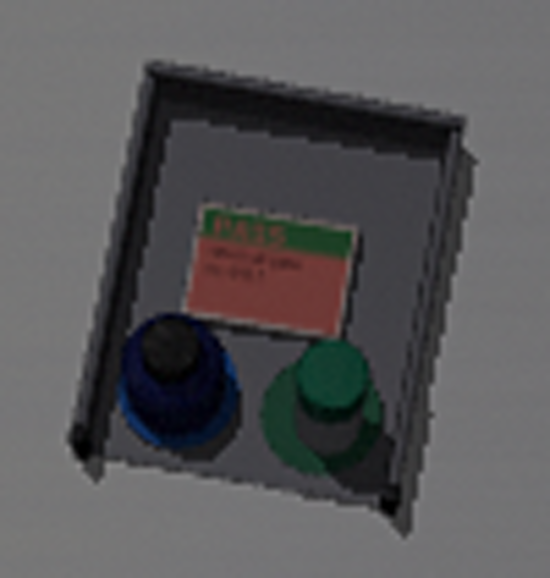

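The crop shows ink on the blue spot (cap at crop (172,345)) and glue on the green spot (cap at crop (333,370)). The pack is behind them, and the organiser is turned about -9°. I'll move above it and look with the wrist camera.

```bash
python3 -m inch '{"xyz":[[33,50,3],[33,50,3],[33,50,3],[33,50,3],[33,50,3],[33,50,3],[33,50,3],[33,50,3],[33,50,3],[33,50,3],[33,50,3],[33,50,3],[33,50,3],[33,50,3],[33,50,3],[33,50,3],[33,50,3],[33,50,3]],"turn":[[0,0,57],[0,0,57],[0,0,57],[0,0,57],[0,0,57],[0,0,57],[0,0,57],[0,0,57],[0,0,57],[0,0,57],[0,0,57],[0,0,57],[0,0,57],[0,0,57],[0,0,57],[0,0,57],[0,0,57],[0,0,57]],"fingers":[8.5,8.5,8.5,8.5,8.5,8.5,8.5,8.5,8.5,8.5,8.5,8.5,8.5,8.5,8.5,8.5,8.5,8.5]}'
python3 - <<'E'
from h import *
im=manip.read_camera("wrist"); cv2.imwrite("pics/w1.png",im[:,:,::-1])
s=manip.get_state();print(s["time_s"],s["ee_pos"],s["orientation"],s["q"])
for n in ["ink_center","glue_center","cards_center","organiser","spot_blue","spot_green"]:
    r=manip.boxes_of(n,"wrist"); print(n,[(np.round(d["centre"],0),round(d["score"],2)) for d in r[:2]])
E
```

```text
time_s: 2.6
ee_pos: [559.8, -27.7, 261.2]
orientation: [-3.141, 0.001, 1.406]
contact_force: [0.0, -0.0, -0.3]
grip_width: 85.3
grasp_force: 0.0
2.65 [559.79237729 -27.97352676 261.31369062] [-3.14140276e+00  5.60389239e-04  1.40534547e+00] [ 0.12426604  0.65759181 -0.25551646  1.48650026  0.18274801  1.02122997
 -0.34134563]
ink_center [(array([573.,  18.,  58.]), 0.88)]
glue_center [(array([558., -30.,  92.]), 0.78)]
cards_center [(array([612., -15.,  11.]), 0.8)]
organiser [(array([632., -16.,   4.]), 0.81)]
spot_blue [(array([568.,  28.,   4.]), 0.67), (array([ 451., -240.,    2.]), 0.46)]
spot_green [(array([565., -28.,   4.]), 0.71), (array([567.,  29.,  -0.]), 0.66)]
```

View pics/w1.png

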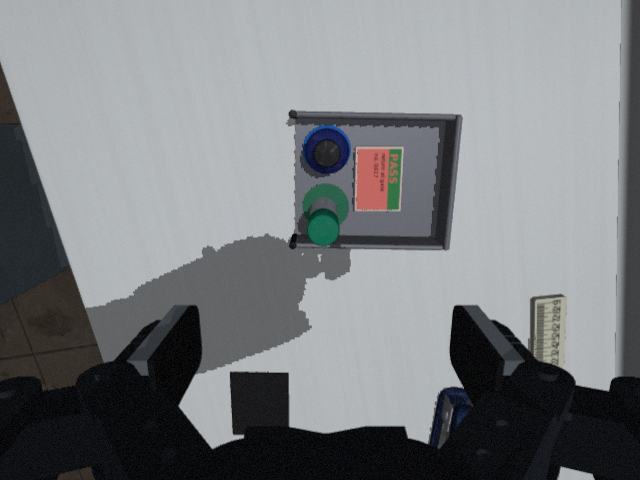

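The wrist view shows the ink cap at (327,153), the glue cap at (324,227), the pack at (354–404, 147–212), the walls at (292–461, 113–247) and the dark mat at (231–290, 373–434).

```bash
python3 - <<'E'
from h import *
C=cam("wrist")
def q(n,c,z):
    o=px2w(C,c,z)[:,:2]; d=o[1]+o[2]-o[0]-o[3]; print(n,o.mean(0).round(1),np.degrees(np.arctan2(d[1],d[0])).round(1),[np.linalg.norm(o[i]-o[(i+1)%4]).round(0) for i in range(4)])
q("cards",[(357,147),(404,147),(401,212),(354,211)],13)
q("org",[(292,113),(461,117),(448,247),(292,243)],35)
q("dark",[(231,373),(289,373),(290,434),(232,434)],3)
for n,u,z in [("ink",(327,153),79),("glue",(324,227),89),("green",(326,205),3)]: print(n,px2w(C,u,z)[0,:2].round(1))
E
```

```text
cards [612.7 -18.5] -10.1 [np.float64(43.0), np.float64(60.0), np.float64(45.0), np.float64(59.0)]
org [605. -17.] -10.8 [np.float64(142.0), np.float64(114.0), np.float64(143.0), np.float64(114.0)]
dark [ 451.9 -244.3] -9.5 [np.float64(63.0), np.float64(78.0), np.float64(66.0), np.float64(78.0)]
ink [569.4  17.6]
glue [558.1 -36.6]
green [560.  -35.6]
```

```bash
python3 -m inch '{"xyz":[[-0.2,-1,-3],[-0.2,-1,-7],[-0.2,-1,-11],[-0.2,-1,-15],[-0.2,-1,-18],[-0.2,-1,-20],[-0.2,-1,-21.5],[-0.2,-1,-22],[-0.2,-1,-22],[-0.2,-1,-22],[-0.2,-1,-22],[-0.2,-1,-22],[-0.2,-1,-22],[-0.2,-1,-22],[-0.2,-1,-22],[-0.2,-1,-22],[-0.2,-1,-22],[-0.2,-1,-22]],"turn":[[0,0,0],[0,0,0],[0,0,0],[0,0,0],[0,0,0],[0,0,0],[0,0,0],[0,0,0],[0,0,0],[0,0,0],[0,0,0],[0,0,0],[0,0,0],[0,0,0],[0,0,0],[0,0,0],[0,0,0],[0,0,0]],"fingers":[7,7,7,7,7,7,7,7,7,7,2,2,2,2,2,2,2,2]}'
```

```text
time_s: 4.45
ee_pos: [558.4, -36.9, 41.6]
orientation: [3.141, -0.0, 1.407]
contact_force: [-0.6, -0.7, 6.0]
grip_width: 24.2
grasp_force: 58.7
```

```bash
python3 -m inch '{"xyz":[[0,0,2],[0,0,6],[0,0,10],[-1,3,12],[-2,6.5,12],[-3,10,12],[-4,13.5,12],[-5,17,12],[-6,20.5,12],[-7.5,24,12],[-8.7,27.5,12],[-10,30.5,12],[-10.6,32,12],[-10.8,32.7,12],[-10.8,32.7,12],[-10.8,32.7,12]],"turn":[[0,0,0],[0,0,0],[0,0,0],[0,0,0],[0,0,0],[0,0,0],[0,0,0],[0,0,0],[0,0,0],[0,0,0],[0,0,0],[0,0,0],[0,0,0],[0,0,0],[0,0,0],[0,0,0]],"fingers":[2,2,2,2,2,2,2,2,2,2,2,2,2,2,2,2]}'
python3 - <<'E'
from h import *
im=manip.read_camera("wrist"); cv2.imwrite("pics/w2.png",im[:,:,::-1])
s=manip.get_state();print(s["time_s"],s["ee_pos"],s["orientation"],s["q"])
C=cam("wrist")
import math
for c0 in [(450,258)]:
    print([w2px(C,np.array([c0[0]+dx,c0[1]+dy,3])).round(0).tolist() for dx,dy in[(55,75),(55,-75),(-55,-75),(-55,75)]])
E
```

```text
time_s: 5.78
ee_pos: [450.6, 289.1, 161.2]
orientation: [3.141, 0.001, 1.406]
contact_force: [0.5, -0.9, -0.6]
grip_width: 23.8
grasp_force: 58.8
5.8333 [450.81627084 288.66519518 161.24080631] [3.14137458e+00 7.86714503e-04 1.40505639e+00] [-0.55486496  0.74448456 -0.13924969  1.71790427  0.14939909  0.68997285
 -0.93893293]
[[390.0, 145.0], [414.0, 336.0], [278.0, 357.0], [237.0, 171.0]]
```

View pics/w2.png

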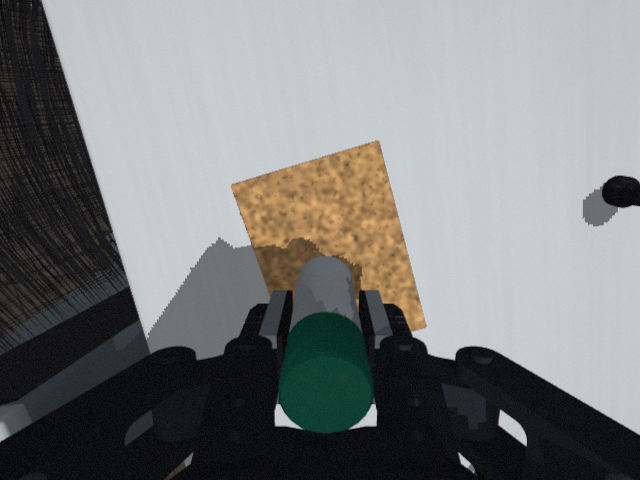

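The cork mat shows at (233,185), (379,141) and (425,327), as predicted, and the glue is held upright above its far half. I'll lower it and release.

```bash
python3 -m inch '{"xyz":[[0,0,-3],[0,0,-6.5],[0,0,-9.5],[0,0,-11],[0,0,-11.7],[0,0,-11.9],[0,0,-11.9],[0,0,-11.9],[0,0,-11.9],[0,0,-11.9],[0,0,-11.9],[0,0,-11.9],[0,0,-11.9],[0,0,-9],[0,0,-5],[0,0,-1],[0,0,3],[0,0,7],[0,0,7]],"turn":[[0,0,0],[0,0,0],[0,0,0],[0,0,0],[0,0,0],[0,0,0],[0,0,0],[0,0,0],[0,0,0],[0,0,0],[0,0,0],[0,0,0],[0,0,0],[0,0,0],[0,0,0],[0,0,0],[0,0,0],[0,0,0],[0,0,0]],"fingers":[2,2,2,2,2,2,2,2,6,6,6,6,6,7,7,7,7,7,7]}'
```

```text
time_s: 7.42
ee_pos: [451.7, 291.3, 237.9]
orientation: [3.135, -0.006, 1.406]
contact_force: [0.8, 0.2, 0.6]
grip_width: 70.0
grasp_force: 0.0
```

```bash
python3 -m inch '{"xyz":[[1.5,-3.5,0],[3,-7,0],[4.5,-10.5,0],[6,-14,0],[7.5,-17.5,0],[9,-21,0],[10.5,-24.5,0],[11.5,-26.5,0],[11.9,-27.3,0],[11.9,-27.3,0],[11.9,-27.3,0]],"turn":[[0,0,0],[0,0,0],[0,0,0],[0,0,0],[0,0,0],[0,0,0],[0,0,0],[0,0,0],[0,0,0],[0,0,0],[0,0,0]],"fingers":[7,7,7,7,7,7,7,7,7,7,7]}'
python3 - <<'E'
from h import *
im=manip.read_camera("wrist"); cv2.imwrite("pics/w3.png",im[:,:,::-1])
s=manip.get_state();print(s["time_s"],s["ee_pos"],s["orientation"])
r=manip.boxes_of("ink_center","wrist"); print([(np.round(d["centre"],0),round(d["score"],2)) for d in r[:2]])
C=cam("wrist");print(w2px(C,(569,17.5,79)))
E
```

```text
time_s: 8.33
ee_pos: [568.8, 18.0, 231.1]
orientation: [-3.141, -0.001, 1.407]
contact_force: [-0.7, 1.0, -0.2]
grip_width: 70.1
grasp_force: 0.0
8.3833 [568.70309114  18.61380649 231.25495448] [-3.14107215e+00 -7.37802176e-04  1.40807697e+00]
[(array([572.,  24.,  58.]), 0.64)]
[325.26231011 222.31992784]
```

View pics/w3.png

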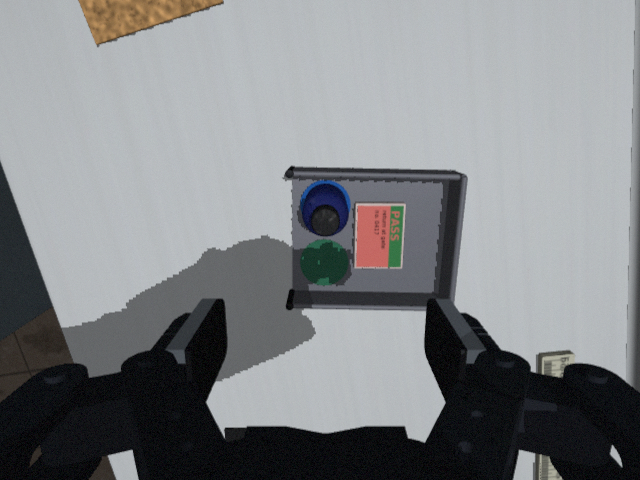

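The ink cap is at (325,220), where (325,222) was predicted, and the green spot is free at (325,262). I'll descend and grip.

```bash
python3 -m inch '{"xyz":[[0,0,-3],[0,0,-7],[0,0,-11],[0,0,-15],[0,0,-18],[0,0,-20],[0,0,-21],[0,0,-21.3],[0,0,-21.3],[0,0,-21.3],[0,0,-21.3],[0,0,-21.3],[0,0,-21.3],[0,0,-21.3],[0,0,-21.3],[0,0,-21.3],[0,0,-21.3]],"turn":[[0,0,0],[0,0,0],[0,0,0],[0,0,0],[0,0,0],[0,0,0],[0,0,0],[0,0,0],[0,0,0],[0,0,0],[0,0,0],[0,0,0],[0,0,0],[0,0,0],[0,0,0],[0,0,0],[0,0,0]],"fingers":[7,7,7,7,7,7,7,7,7,7,3,3,3,3,3,3,3]}'
python3 - <<'E'
from h import *
C=cam("wrist")
E
```

```text
time_s: 9.85
ee_pos: [569.6, 17.1, 19.3]
orientation: [3.14, -0.0, 1.407]
contact_force: [-2.3, -0.7, 13.9]
grip_width: 34.6
grasp_force: 58.9
```

```bash
python3 -m inch '{"xyz":[[0,0,2],[0,0,6],[0,0,10],[-1.5,2.5,12],[-3.5,5.5,12],[-5.5,8.5,12],[-7.5,12,12],[-9.5,15,12],[-11,18.5,12],[-11.8,20.2,12],[-11.9,20.6,12],[-11.9,20.6,12],[-11.9,20.6,12]],"turn":[[0,0,0],[0,0,0],[0,0,0],[0,0,0],[0,0,0],[0,0,0],[0,0,0],[0,0,0],[0,0,0],[0,0,0],[0,0,0],[0,0,0],[0,0,0]],"fingers":[3,3,3,3,3,3,3,3,3,3,3,3,3]}'
python3 - <<'E'
from h import *
im=manip.read_camera("wrist"); cv2.imwrite("pics/w4.png",im[:,:,::-1])
s=manip.get_state();print(s["time_s"],s["ee_pos"],s["orientation"],s["contact_force"],s["grip_width"])
E
```

```text
time_s: 10.93
ee_pos: [450.6, 222.2, 138.4]
orientation: [3.141, 0.0, 1.406]
contact_force: [-0.4, -0.8, -0.7]
grip_width: 34.6
grasp_force: 60.4
10.9833 [450.74285424 221.85420841 138.36715603] [3.14126496e+00 4.67118290e-04 1.40510108e+00] [ 0.3554502  -1.04257968  0.09716933] 34.73985159118727
```

View pics/w4.png

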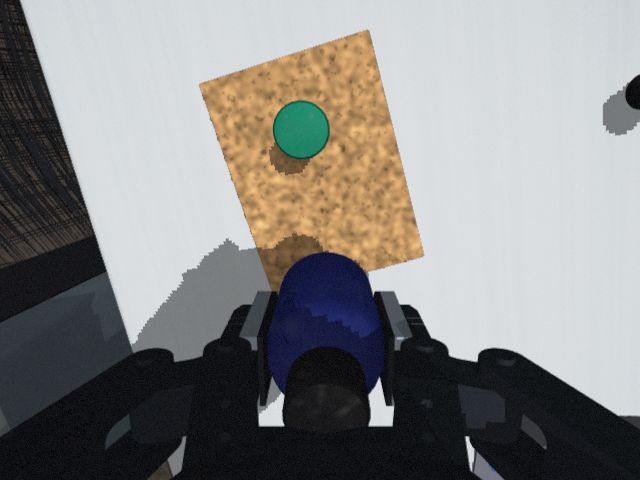

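The glue stands upright at (301,130). The cork corners are at (199,84), (369,30) and (424,255).

```bash
python3 - <<'E'
from h import *
C=cam("wrist"); o=px2w(C,[(199,84),(369,30),(424,255)],3)[:,:2]; c=(o[0]+o[2])/2
ux=(o[1]-o[0])/np.linalg.norm(o[1]-o[0]); uy=(o[1]-o[2])/np.linalg.norm(o[1]-o[2]); print(o,c)
for p in [(450.5,222.5),px2w(C,(301,130),89)[0,:2]]: print(p,(p-c)@ux,(p-c)@uy)
E
```

```text
[[388.6966884  324.2539394 ]
 [497.36892403 337.21548618]
 [515.43902942 190.03270701]] [452.06785891 257.14332321]
(450.5, 222.5) -5.659719932982779 -34.19408768142408
[451.18540167 286.59787656] 2.6121298527961474 29.342578350159965
```

```bash
python3 -m inch '{"xyz":[[0,0,-3],[0,0,-6.5],[0,0,-9.5],[0,0,-11],[0,0,-11.7],[0,0,-11.9],[0,0,-11.9],[0,0,-11.9],[0,0,-11.9],[0,0,-11.9],[0,0,-11.9],[0,0,-11.9],[0,0,-11.9],[0,0,-9],[0,0,-5],[0,0,-1],[0,0,3],[0,0,6],[0,0,6]],"turn":[[0,0,0],[0,0,0],[0,0,0],[0,0,0],[0,0,0],[0,0,0],[0,0,0],[0,0,0],[0,0,0],[0,0,0],[0,0,0],[0,0,0],[0,0,0],[0,0,0],[0,0,0],[0,0,0],[0,0,0],[0,0,0],[0,0,0]],"fingers":[3,3,3,3,3,3,3,3,6,6,6,6,6,7,7,7,7,7,7]}'
python3 - <<'E'
from h import *
im=manip.read_camera("wrist"); cv2.imwrite("pics/w5.png",im[:,:,::-1])
s=manip.get_state();print(s["time_s"],s["ee_pos"],s["orientation"])
E
```

```text
time_s: 12.57
ee_pos: [451.6, 223.8, 203.5]
orientation: [3.136, -0.005, 1.406]
contact_force: [0.9, -0.2, 0.5]
grip_width: 69.8
grasp_force: 0.0
12.6167 [451.05531012 223.4750573  200.83049441] [ 3.13793667e+00 -2.91015432e-03  1.40633269e+00]
```

View pics/w5.png

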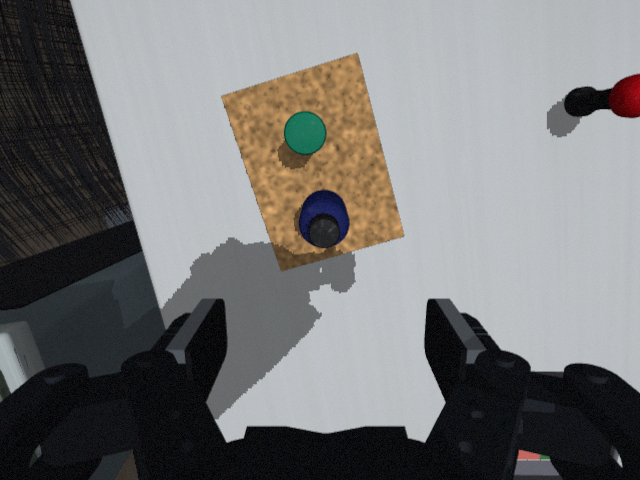

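Both stand upright on the cork, glue at (305,132) and ink at (324,225). Next I'll work out the fingertip depth at this opening from this picture, and move above the pack.

```bash
python3 - <<'E'
from h import *
m=manip.camera_model("wrist"); T=np.array(m["tool_from_camera"]); K=np.array(m["K"])
for u in [(225,300),(428,300),(222,366),(432,366)]:
    d=T[:3,:3]@np.linalg.inv(K)@np.array([*u,1]); o=T[:3,3]
    s=(np.sign(d[1])*35-o[1])/d[1]; print(u,(o+d*s).round(1))
E
python3 -m inch '{"xyz":[[2.2,-3.3,0],[4.4,-6.6,0],[6.6,-9.9,0],[8.8,-13.2,0],[11,-16.5,0],[13.2,-19.8,0],[15,-22.5,0],[16,-23.8,0],[16.3,-24.2,0],[16.3,-24.2,0],[16.3,-24.2,0]],"turn":[[0,0,0],[0,0,0],[0,0,0],[0,0,0],[0,0,0],[0,0,0],[0,0,0],[0,0,0],[0,0,0],[0,0,0],[0,0,0]],"fingers":[7,7,7,7,7,7,7,7,7,7,7]}'
python3 - <<'E'
from h import *
im=manip.read_camera("wrist"); cv2.imwrite("pics/w6.png",im[:,:,::-1])
s=manip.get_state();print(s["time_s"],s["ee_pos"],s["orientation"])
C=cam("wrist"); print(w2px(C,(612.7,-18.5,13)))
hsv=cv2.cvtColor(im,cv2.COLOR_RGB2HSV); m=(hsv[...,1]>90)&(hsv[...,2]>80); m[300:]=0; m[:,:300]=0
m=cv2.morphologyEx(m.astype(np.uint8),cv2.MORPH_OPEN,np.ones((3,3)))
c=max(cv2.findContours(m,0,2)[0],key=cv2.contourArea); bx=cv2.boxPoints(cv2.minAreaRect(c)); w=px2w(C,bx,13)[:,:2]; print(bx.round(),w.round(1),w.mean(0))
E
```

```text
(225, 300) [  6.3 -35.   -5.2]
(428, 300) [  9.3  35.  -12.1]
(222, 366) [-13.8 -35.  -15.2]
(432, 366) [ -9.2  35.  -22.6]
time_s: 13.53
ee_pos: [612.6, -17.8, 197.6]
orientation: [-3.14, -0.0, 1.407]
contact_force: [-0.3, 0.5, -0.5]
grip_width: 70.1
grasp_force: 0.0
13.5833 [612.54654813 -17.46450031 197.93293594] [-3.14053345e+00 -5.30625461e-04  1.40811529e+00]
[325.20653454 212.98671518]
[[300. 178.]
 [349. 178.]
 [349. 246.]
 [300. 246.]] [[597.8  12. ]
 [635.4   5.8]
 [627.3 -48.6]
 [588.1 -42.1]] [612.17800778 -18.21087202]
```

View pics/w6.png

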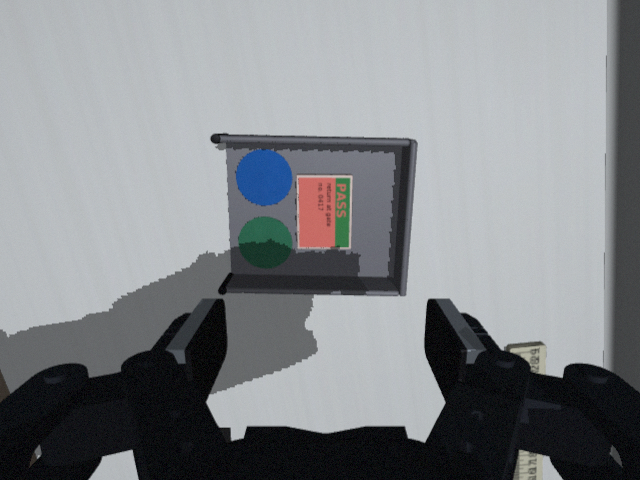

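The pack is at (297–352, 174–249), as predicted, and both spots are clear. I'll descend with narrowed fingers and watch the force.

```bash
python3 -m inch '{"xyz":[[0,0,-3],[0,0,-7],[0,0,-11],[0,0,-14.5],[0,0,-17],[0,0,-18.5],[0,0,-19],[0,0,-19.2],[0,0,-19.3],[0,0,-19.4],[0,0,-19.4],[0,0,-19.4]],"turn":[[0,0,0],[0,0,0],[0,0,0],[0,0,0],[0,0,0],[0,0,0],[0,0,0],[0,0,0],[0,0,0],[0,0,0],[0,0,0],[0,0,0]],"fingers":[5.6,5.6,5.6,5.6,5.6,5.6,5.6,5.6,5.6,5.6,5.6,5.6]}'
python3 - <<'E'
from h import *
im=manip.read_camera("wrist"); cv2.imwrite("pics/w7.png",im[:,:,::-1])
print(w2px(cam("wrist"),(612.7,-18.5,13)))
E
```

```text
time_s: 14.58
ee_pos: [613.5, -18.9, 5.1]
orientation: [3.141, -0.0, 1.407]
contact_force: [-0.0, -0.9, -0.1]
grip_width: 56.0
grasp_force: 0.0
[321.64223343 319.25475916]
```

View pics/w7.png

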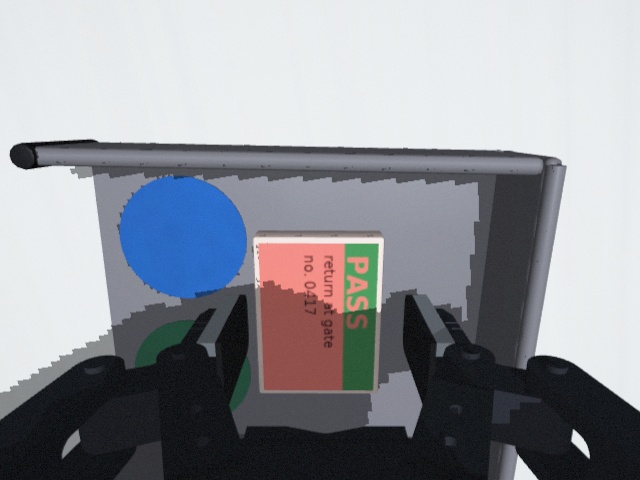

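The fingers straddle the pack at (255–382, 233–392) with room on both sides. I'll go slightly lower and close.

```bash
python3 -m inch '{"xyz":[[0,0,-0.1],[0,0,-0.2],[0,0,-0.2],[0,0,-0.2],[0,0,-0.2],[0,0,-0.2],[0,0,-0.2],[0,0,-0.2],[0,0,-0.2]],"turn":[[0,0,0],[0,0,0],[0,0,0],[0,0,0],[0,0,0],[0,0,0],[0,0,0],[0,0,0],[0,0,0]],"fingers":[5.6,5.6,5.6,3.8,3.8,3.8,3.8,3.8,3.8]}'
```

```text
time_s: 15.38
ee_pos: [613.2, -18.9, 2.6]
orientation: [3.142, 0.0, 1.407]
contact_force: [-2.3, 0.6, 7.3]
grip_width: 42.3
grasp_force: 61.5
```

```bash
python3 -m inch '{"xyz":[[0,0,1],[0,0,4],[0,0,8],[0,0,12],[-1.5,-2,14],[-3.5,-5,14],[-5.5,-8,14],[-7.5,-11,14],[-9.5,-14,14],[-11.5,-17,14],[-13.5,-20,14],[-15.2,-21.8,14],[-16.1,-22.5,14],[-16.1,-22.5,14],[-16.1,-22.5,14],[-16.1,-22.5,14]],"turn":[[0,0,0],[0,0,0],[0,0,0],[0,0,0],[0,0,0],[0,0,0],[0,0,0],[0,0,0],[0,0,0],[0,0,0],[0,0,0],[0,0,0],[0,0,0],[0,0,0],[0,0,0],[0,0,0]],"fingers":[3.8,3.8,3.8,3.8,3.8,3.8,3.8,3.8,3.8,3.8,3.8,3.8,3.8,3.8,3.8,3.8]}'
python3 - <<'E'
from h import *
im=manip.read_camera("wrist"); cv2.imwrite("pics/w8.png",im[:,:,::-1])
s=manip.get_state();print(s["time_s"],s["ee_pos"],s["orientation"])
np.savez("w8",*cam("wrist"))
E
```

```text
time_s: 16.72
ee_pos: [453.1, -242.9, 142.6]
orientation: [3.141, -0.0, 1.408]
contact_force: [0.9, -0.0, 0.9]
grip_width: 42.0
grasp_force: 61.1
16.7667 [ 453.07247944 -242.80881006  142.49233678] [ 3.14101670e+00 -4.07997081e-04  1.40835732e+00]
```

View pics/w8.png

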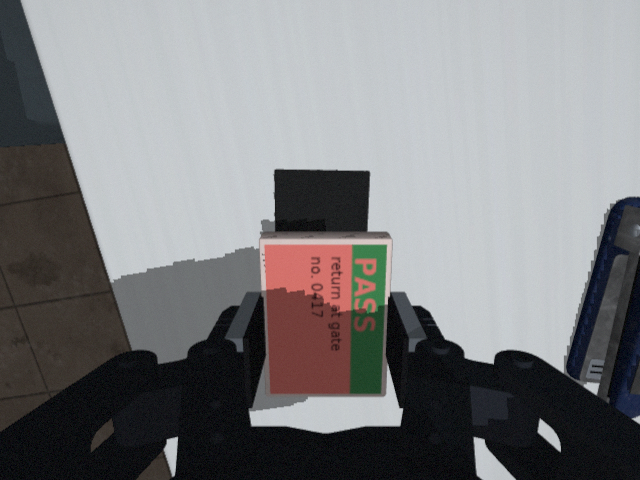

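The pack is held flat at (262–391, 233–395), and the mat's far edge runs (275,170)–(369,170).

```bash
python3 - <<'E'
from h import *
f=np.load("w8.npz");C=[f[k] for k in f]
o=px2w(C,[(275,170),(369,170)],3)[:,:2]; d=o[1]-o[0]; L=np.linalg.norm(d); d/=L; print(L,np.degrees(np.arctan2(d[1],d[0])), "mat",o.mean(0)+40*np.array([d[1],-d[0]]))
p=px2w(C,[(262,242),(391,240),(386,395),(266,395)],142.5+10.4)[:,:2]; e=p[1]+p[2]-p[0]-p[3]; print("pack",p.mean(0),np.degrees(np.arctan2(e[1],e[0])))
E
```

```text
62.63159921040628 -9.296784101355 mat [ 451.11660407 -245.13417305]
pack [ 453.91026424 -242.59892072] -8.871625277340828
```

```bash
python3 -m inch '{"xyz":[[-0.1,-0.1,-3],[-0.2,-0.2,-7],[-0.25,-0.25,-10],[-0.25,-0.25,-12],[-0.25,-0.25,-13.2],[-0.25,-0.25,-13.7],[-0.25,-0.25,-13.9],[-0.25,-0.25,-13.9],[-0.25,-0.25,-13.9],[-0.25,-0.25,-13.9],[-0.25,-0.25,-13.9],[-0.25,-0.25,-13.9],[-0.25,-0.25,-13.9],[-0.25,-0.25,-12.5],[-0.25,-0.25,-9],[-0.25,-0.25,-5],[-0.25,-0.25,-1],[-0.25,-0.25,3],[-0.25,-0.25,6],[-0.25,-0.25,6]],"turn":[[0,0,0],[0,0,0],[0,0,0],[0,0,0],[0,0,0],[0,0,0],[0,0,0],[0,0,0],[0,0,0],[0,0,0],[0,0,0],[0,0,0],[0,0,0],[0,0,0],[0,0,0],[0,0,0],[0,0,0],[0,0,0],[0,0,0],[0,0,0]],"fingers":[3.8,3.8,3.8,3.8,3.8,3.8,3.8,3.8,3.8,5.6,5.6,5.6,5.6,5.8,7,7,7,7,7,7]}'
python3 - <<'E'
from h import *
im=manip.read_camera("wrist"); cv2.imwrite("pics/w9.png",im[:,:,::-1])
s=manip.get_state();print(s["time_s"],s["ee_pos"],s["orientation"])
np.savez("w9",*cam("wrist"))
E
```

```text
time_s: 18.43
ee_pos: [451.1, -247.1, 207.7]
orientation: [3.134, 0.002, 1.406]
contact_force: [0.2, -0.3, 0.1]
grip_width: 69.6
grasp_force: 0.0
18.4833 [ 450.41244115 -246.94049232  204.93383766] [3.13720203e+00 1.50374504e-03 1.40619748e+00]
```

View pics/w9.png

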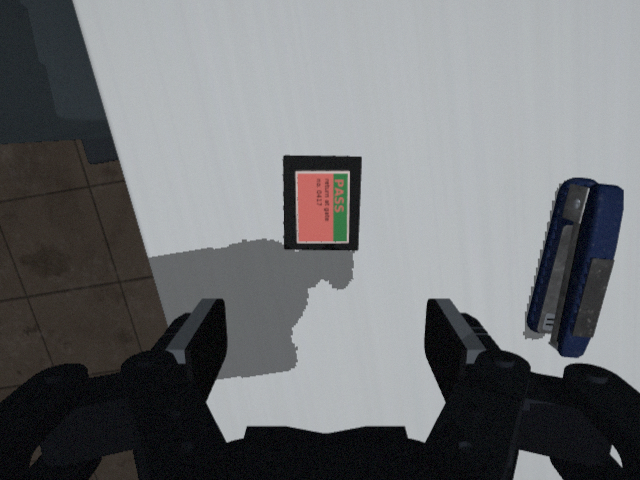

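The pack lies centred and aligned on the dark mat: pack at (296–350, 171–243) inside mat (284–361, 156–249). Now back to the ink bottle.

```bash
python3 -m inch '{"xyz":[[0,2,0],[0,5.5,0],[0,9.5,0],[0,13.5,0],[0,17.5,0],[0,21.5,0],[0,25.5,0],[0,29.5,0],[0,33.5,0],[0,37.5,0],[0,41.5,0],[0,44.5,0],[0,46.3,0],[0,47,0],[0,47,0],[0,47,0],[0,47,0]],"turn":[[0,0,0],[0,0,0],[0,0,0],[0,0,0],[0,0,0],[0,0,0],[0,0,0],[0,0,0],[0,0,0],[0,0,0],[0,0,0],[0,0,0],[0,0,0],[0,0,0],[0,0,0],[0,0,0],[0,0,0]],"fingers":[7,7,7,7,7,7,7,7,7,7,7,7,7,7,7,7,7]}'
python3 - <<'E'
from h import *
im=manip.read_camera("wrist"); cv2.imwrite("pics/w10.png",im[:,:,::-1])
s=manip.get_state();print(s["time_s"],s["ee_pos"],s["orientation"])
print(w2px(cam("wrist"),(450.5,222.5,79)))
manip_s=manip.get_state
manip.get_state=lambda:dict(ee_pos=[612.55,-17.46,197.93],orientation=[-3.1405,-.0005,1.4081])
C=cam("wrist"); print(px2w(C,[(264,178),(265,242)],3).round(1))
E
```

```text
time_s: 19.9
ee_pos: [449.8, 222.0, 202.1]
orientation: [-3.141, 0.001, 1.405]
contact_force: [0.7, -0.8, 0.7]
grip_width: 70.3
grasp_force: 0.0
19.95 [449.89655649 222.10180061 202.18052916] [-3.14145086e+00  6.79777469e-04  1.40474061e+00]
[325.28365142 229.43474967]
[[568.6  15.6   3. ]
 [558.8 -36.7   3. ]]
```

View pics/w10.png

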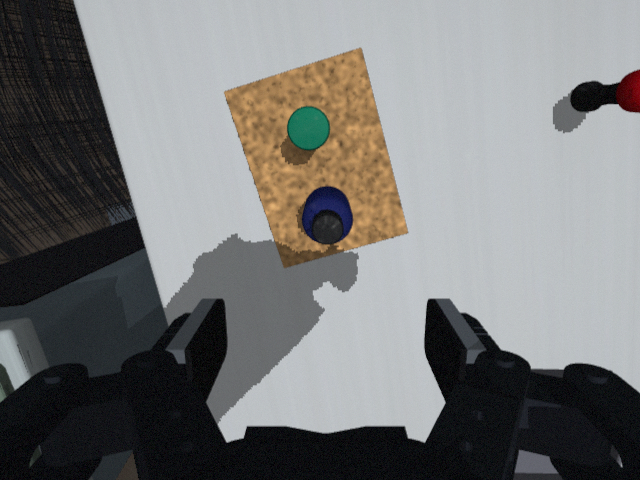

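The ink cap is at (327,227), where (325,229) was predicted. The spots come out at (568.6,16.4) and (558.8,-36.3), which matches the original pick poses. I'll grip the ink.

```bash
python3 -m inch '{"xyz":[[0,0,-3],[0,0,-7],[0,0,-11],[0,0,-14.5],[0,0,-17],[0,0,-18],[0,0,-18.3],[0,0,-18.3],[0,0,-18.3],[0,0,-18.3],[0,0,-18.3],[0,0,-18.3],[0,0,-18.3],[0,0,-18.3],[0,0,-18.3],[0,0,-18.3]],"turn":[[0,0,0],[0,0,0],[0,0,0],[0,0,0],[0,0,0],[0,0,0],[0,0,0],[0,0,0],[0,0,0],[0,0,0],[0,0,0],[0,0,0],[0,0,0],[0,0,0],[0,0,0],[0,0,0]],"fingers":[7,7,7,7,7,7,7,7,7,3,3,3,3,3,3,3]}'
```

```text
time_s: 21.28
ee_pos: [450.2, 223.7, 20.3]
orientation: [3.14, -0.001, 1.406]
contact_force: [-1.0, -0.7, 16.3]
grip_width: 34.5
grasp_force: 58.3
```

```bash
python3 -m inch '{"xyz":[[0,0,2],[0,0,6],[0,0,10],[1,-2,12],[2.5,-5,12],[4.5,-8.5,12],[6.5,-12,12],[8.5,-15,12],[10.5,-18.5,12],[11.6,-20.1,12],[11.9,-20.6,12],[11.9,-20.6,12],[11.9,-20.6,12],[11.9,-20.6,12]],"turn":[[0,0,0],[0,0,0],[0,0,0],[0,0,0],[0,0,0],[0,0,0],[0,0,0],[0,0,0],[0,0,0],[0,0,0],[0,0,0],[0,0,0],[0,0,0],[0,0,0]],"fingers":[3,3,3,3,3,3,3,3,3,3,3,3,3,3]}'
python3 -m inch '{"xyz":[[0,0,-3],[0,0,-6.5],[0,0,-9.5],[0,0,-11],[0,0,-11.7],[0,0,-11.9],[0,0,-11.9],[0,0,-11.9],[0,0,-11.9]],"turn":[[0,0,0],[0,0,0],[0,0,0],[0,0,0],[0,0,0],[0,0,0],[0,0,0],[0,0,0],[0,0,0]],"fingers":[3,3,3,3,3,3,3,3,3]}'
```

```text
time_s: 22.45
ee_pos: [568.2, 19.1, 139.5]
orientation: [-3.141, -0.001, 1.408]
contact_force: [-0.2, 0.3, -1.5]
grip_width: 34.9
grasp_force: 60.5
time_s: 23.2
ee_pos: [568.9, 18.2, 21.0]
orientation: [3.141, -0.0, 1.407]
contact_force: [-0.1, -1.0, -0.5]
grip_width: 34.8
grasp_force: 61.3
```

```bash
python3 -m inch '{"xyz":[[0,0,-0.1],[0,0,-0.1],[0,0,-0.1],[0,0,-0.1],[0,0,-0.1],[0,0,-0.1],[0,0,-0.1],[0,0,1],[0,0,4],[0,0,8],[0,0,12],[0,0,16],[0,0,18],[0,0,18],[0,0,18]],"turn":[[0,0,0],[0,0,0],[0,0,0],[0,0,0],[0,0,0],[0,0,0],[0,0,0],[0,0,0],[0,0,0],[0,0,0],[0,0,0],[0,0,0],[0,0,0],[0,0,0],[0,0,0]],"fingers":[3,3,6,6,6,6,6,6,6,6,6.5,7,7,7,7]}'
python3 - <<'E'
from h import *
im=manip.read_camera("wrist"); cv2.imwrite("pics/w11.png",im[:,:,::-1])
s=manip.get_state();print(s["time_s"],s["ee_pos"],s["orientation"])
C=cam("wrist");print(w2px(C,(568.6,16.4,79)),w2px(C,(568.6,16.4,3)))
E
```

```text
time_s: 24.45
ee_pos: [568.8, 17.6, 201.8]
orientation: [3.14, -0.0, 1.407]
contact_force: [-0.7, -0.1, -1.2]
grip_width: 69.8
grasp_force: 0.0
24.5 [568.41382946  17.51475164 200.56005703] [3.14153110e+00 4.17583690e-05 1.40661286e+00]
[324.99684674 232.48190775] [325.00254834 209.87794503]
```

View pics/w11.png

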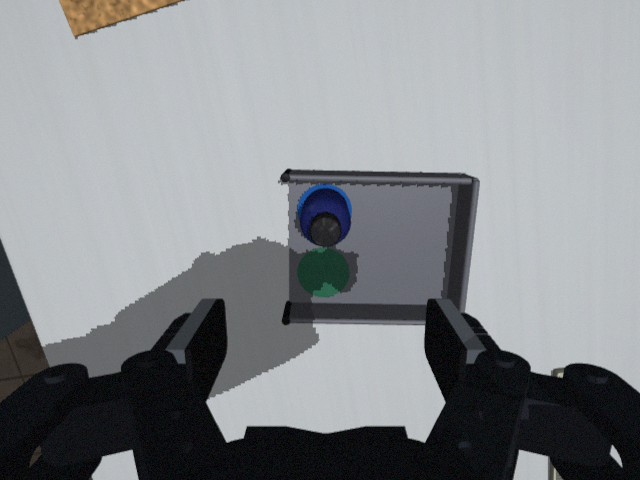

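The ink bottle is back on the blue spot, with its cap at (325,230) where (325,232) was predicted. Next the glue.

```bash
python3 -m inch '{"xyz":[[-1,2.5,0],[-2.5,6,0],[-4,9.5,0],[-5.5,13,0],[-7,16.5,0],[-8.5,20,0],[-10,23.5,0],[-11.3,26,0],[-11.8,27.1,0],[-11.8,27.1,0],[-11.8,27.1,0],[-11.8,27.1,0]],"turn":[[0,0,0],[0,0,0],[0,0,0],[0,0,0],[0,0,0],[0,0,0],[0,0,0],[0,0,0],[0,0,0],[0,0,0],[0,0,0],[0,0,0]],"fingers":[7,7,7,7,7,7,7,7,7,7,7,7]}'
python3 -m inch '{"xyz":[[0,0,-3],[0,0,-7],[0,0,-11],[0,0,-14],[0,0,-15.4],[0,0,-15.8],[0,0,-15.8],[0,0,-15.8],[0,0,-15.8],[0,0,-15.8],[0,0,-15.8],[0,0,-15.8],[0,0,-15.8],[0,0,-15.8],[0,0,-15.8],[0,0,-15.8]],"turn":[[0,0,0],[0,0,0],[0,0,0],[0,0,0],[0,0,0],[0,0,0],[0,0,0],[0,0,0],[0,0,0],[0,0,0],[0,0,0],[0,0,0],[0,0,0],[0,0,0],[0,0,0],[0,0,0]],"fingers":[7,7,7,7,7,7,7,7,2,2,2,2,2,2,2,2]}'
python3 -m inch '{"xyz":[[0,0,2],[0,0,6],[0,0,10],[1,-2.5,12],[2.5,-6,12],[4,-9.5,12],[5.5,-13,12],[6.5,-16.5,12],[7.5,-20,12],[8.5,-24,12],[9.5,-27.5,12],[10.3,-30.5,12],[10.8,-32.2,12],[10.8,-32.6,12],[10.8,-32.6,12],[10.8,-32.6,12]],"turn":[[0,0,0],[0,0,0],[0,0,0],[0,0,0],[0,0,0],[0,0,0],[0,0,0],[0,0,0],[0,0,0],[0,0,0],[0,0,0],[0,0,0],[0,0,0],[0,0,0],[0,0,0],[0,0,0]],"fingers":[2,2,2,2,2,2,2,2,2,2,2,2,2,2,2,2]}'
```

```text
time_s: 25.5
ee_pos: [451.2, 287.2, 199.8]
orientation: [-3.141, 0.001, 1.405]
contact_force: [0.2, -0.2, -0.2]
grip_width: 70.0
grasp_force: 0.0
time_s: 26.83
ee_pos: [450.8, 288.8, 43.0]
orientation: [3.141, -0.001, 1.407]
contact_force: [-1.9, 0.3, 10.2]
grip_width: 23.8
grasp_force: 58.2
time_s: 28.17
ee_pos: [558.5, -36.5, 162.4]
orientation: [-3.141, -0.001, 1.407]
contact_force: [-0.5, 1.0, -0.0]
grip_width: 24.0
grasp_force: 58.8
```

```bash
python3 -m inch '{"xyz":[[0,0,-3],[0,0,-6.5],[0,0,-9.5],[0,0,-11],[0,0,-11.7],[0,0,-11.9],[0,0,-11.95],[0,0,-11.95],[0,0,-11.95],[0,0,-11.95],[0,0,-11.95],[0,0,-11.95],[0,0,-11.95],[0,0,-10],[0,0,-6],[0,0,-2],[0,0,2],[0,0,5],[0,0,5],[0,0,5]],"turn":[[0,0,0],[0,0,0],[0,0,0],[0,0,0],[0,0,0],[0,0,0],[0,0,0],[0,0,0],[0,0,0],[0,0,0],[0,0,0],[0,0,0],[0,0,0],[0,0,0],[0,0,0],[0,0,0],[0,0,0],[0,0,0],[0,0,0],[0,0,0]],"fingers":[2,2,2,2,2,2,2,2,6,6,6,6,6,6,6,6,6,7,7,7]}'
python3 - <<'E'
from h import *
im=manip.read_camera("wrist"); cv2.imwrite("pics/w12.png",im[:,:,::-1])
s=manip.get_state();print(s["time_s"],s["ee_pos"],s["orientation"])
C=cam("wrist");print(w2px(C,(568.6,16.4,79)),w2px(C,(558.8,-36.3,89)))
E
```

```text
time_s: 29.83
ee_pos: [559.1, -37.5, 213.6]
orientation: [3.139, -0.0, 1.406]
contact_force: [-0.3, -0.0, -0.5]
grip_width: 69.9
grasp_force: 0.0
29.8833 [558.5502929  -37.50434433 212.28782323] [3.14139737e+00 6.65629280e-05 1.40646471e+00]
[326.11677261 143.44280736] [324.48606891 228.40849257]
```

View pics/w12.png

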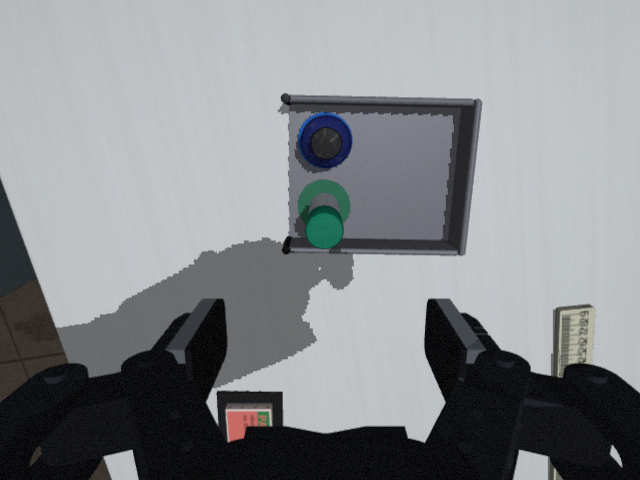

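The ink cap (327,142) and glue cap (325,228) both fall within 2 px of where they should be when centred. Both stand upright and the pack is still on its mat, so I'm handing in.

```bash
python3 -c "
from plant import manip; print(manip.close_job())"
```

```text
the job is handed in; nothing more can be done
None
```

The job is handed in at about 30 s of the 112 s allowed (no verdict was returned): in the last pictures the pack lay flat, centred and lined up on the dark mat, the ink bottle and glue stick stood upright on the middle of their spots, and the arm stayed clear of the stapler and the stamp.

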